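Hang the potato masher in the spring clip of a crowded utensil rack

TASK

Hang the potato masher that stands on the counter in the empty spring clip of the utensil rack, upright with its plate down: push its stem in between the jaws until it snaps home, then press it down until the underside of its handle sits on the jaws, and let go. Push with feeling, never harder than about 20 N against the clip, and do not knock the utensils hanging beside it or shift the tubs on the counter.

Things in the scene. Friction and masses are not known exactly. Their poses are not given: they have to be found in the camera images.
- masher: Potato masher standing upright on the counter, 232 mm tall, 0.2 kg, round about its axis: a flat pierced steel plate 76 mm across and 5 mm thick at the bottom, a straight steel stem 12 mm thick, and on top a straight black round handle 28 mm thick, from 150 to 232 mm up. Origin at the centre of the plate's underside, z up along the stem. Its yaw does not matter.
- masher_shoulder (a point): The masher's shoulder: the flat underside of the black handle, on the axis, 150 mm above the plate's underside. The steel stem begins here and runs down.
- rack: Fixed rack: posts 410 mm apart, rail 12 mm thick at 285 mm and a lower bar at 50 mm, both 75 mm behind the hanging line. Origin on the counter under the middle of that line; x into the rack from its open front, y along the rail. Five places 82 mm apart: four hooks (6 mm pegs, 285 to 297 mm high, to 12 mm in front of the line) and the clip in an inner place, a utensil on each side.
- clip_seat (a point): Seat of the empty spring clip, at the top edge of its jaws (222 mm over the counter at rest), on the line where the stem's axis belongs; moves with the clip; axes as the rack's at rest. Hung properly, the masher's shoulder rests on the jaws here. The jaws pinch the stem: a masher let go too high does not drop into place by itself; pressing it down takes 2 to 6 N until the shoulder bears.
- clip_mouth (a point): Middle of the clip's open mouth, 28 mm in front of the seat (-x) at the same height; moves with the clip. Two hinged spring-steel jaws, 14 mm high (this is their top edge): mouth 25 mm wide, throat 5 mm wide 7 mm before the seat, stop 6 mm behind it. A 12 mm stem needs 8 to 13 N to pass the throat, then snaps in and the push falls away; it needs several N to come out.
- clip: Fixed foot of the clip on the lower bar; origin on the counter straight below the seat at rest, axes as the rack's. The clip stands on a springy steel tongue that bends at its foot, 172 mm below and 50 mm behind the seat: pushed back it yields 1 mm per 0.6 N, up to 28 mm, rising 0.3 mm per mm, and springs forward again. So it backs off 14 to 22 mm before a stem snaps in: going to the measured seat is not enough.
- turner: Slotted turner, steel blade 60 mm wide, hung by its eye on a plain hook, in an end place of the rack (rack y = -164 mm); black handle 18 x 10 mm, 246 mm long in all, 0.1 kg; swings freely. Origin at its lowest point, 47 mm over the counter and 10 mm behind the hanging line; z up along the handle. Leave it hanging as it is.
- ladle: Ladle, bowl 60 mm across, hung by its eye on a plain hook, in one of the three inner places; black handle 18 x 10 mm, 246 mm long in all, 0.1 kg; swings freely. Origin at its lowest point, 47 mm over the counter and 10 mm behind the hanging line; z up along the handle. Leave it hanging as it is.
- whisk: Balloon whisk, 56 mm across, hung by its eye on a plain hook, in one of the three inner places; black handle 18 x 10 mm, 246 mm long in all, 0.1 kg; swings freely. Origin at its lowest point, 47 mm over the counter and 10 mm behind the hanging line; z up along the handle. Leave it hanging as it is.
- spoon: Slotted spoon, bowl 54 mm wide, hung by its eye on a plain hook, in an end place of the rack (rack y = +164 mm); black handle 18 x 10 mm, 246 mm long in all, 0.1 kg; swings freely. Origin at its lowest point, 47 mm over the counter and 10 mm behind the hanging line; z up along the handle. Leave it hanging as it is.
- tub_tall: Lidded storage tub on the counter, 95 x 125 x 110 mm high. Bystander; origin under its centre.
- tub_small: Small lidded storage tub, 70 x 95 x 58 mm high, on the counter in front of the rack. Bystander; origin under its centre.
- tub_flat: Flat lidded storage tub, 150 x 110 x 62 mm high. Bystander; origin under its centre.
- canister: Square canister, 110 x 110 x 105 mm high. Bystander; origin under its centre.
- round_tub: Round lidded tub, 160 mm across, 53 mm high. Bystander; origin under its centre.
Not all that is in view belongs to the job. Leave any pink look-alike of the masher alone.

How it is judged:
On the way, in this order (a step that is already met when the one before it is completed fails the run):
1. the masher is lifted clear of the counter (height (world z) of masher above 0.03 m), for 0.1 s.
2. its stem has snapped in behind the throat of the clip (horizontal distance between masher_shoulder and clip_seat below 0.006 m and z of masher_shoulder in the frame of clip_seat between -0.004 and 0.03 m and angle between masher's own z axis and vertical below 0.1 rad), for 0.1 s.
At the end, for the whole second after the job is handed in: The masher hangs in the spring clip, plate down, upright within 0.1 rad, its axis within 5 mm of the clip's seat and its shoulder within 3 mm of the top edge of the jaws, at rest and let go; the four hung utensils are on their hooks, their lower ends within 20 mm of where they were (horizontal distance between masher_shoulder and clip_seat below 0.005 m and z of masher_shoulder in the frame of clip_seat between -0.003 and 0.003 m and angle between masher's own z axis and vertical below 0.1 rad and linear speed of masher below 0.02 m/s and distance of each of turner, ladle, whisk, spoon from where it was at the start of the episode below 0.02 m); the robot touches nothing.
It fails at once if the contact forces between the masher and the clip, the jaws' own pinch included, pass 30 N (contact force between masher and clip above 30 N).
It fails at once if a neighbouring utensil is knocked: its lower end moves more than 20 mm (distance of any of turner, ladle, whisk, spoon from where it was at the start of the episode above 0.02 m).
It fails at once if a tub on the counter is shifted by more than 15 mm (distance of any of tub_tall, tub_small, tub_flat, canister, round_tub from where it was at the start of the episode above 0.015 m).
It also fails if it takes over 61 s, if anything falls off the work surface, if the arm or the gripper's body presses on something with over 40 N, if the wrist force passes 120 N, or if a joint passes its speed limit or range.

ROBOT

A 7-joint arm with a two-finger parallel gripper is mounted at the origin on the work surface. World frame = base frame: x ahead of the robot, y to its left, z up, the work surface at z = 0. Lengths are in m, angles in rad, forces in N, time in s.
With the tool pointing down it reaches from about 0.4 to 0.85 m from the base axis. Payload 10.4 kg.
Tool frame: the origin (TCP) lies between the finger pads; the fingertips stand ahead of it and the grasp point (between the pads) lies 5 mm behind it (manip.tip_extent is the z of the fingertips in the tool frame, in m); z points along the fingers, y is the line along which they close (so a half turn about z gives the same grasp; the last joint's range is limited). The gripper opens to 85 mm and grips with 20 to 120 N. Pads are 22 mm wide; open, the fingers measure 114 mm over their backs; the gripper's body (76 mm by 85 mm) begins 54 mm behind the grasp point. The pads swing forward as they close: fully open they stand 13 mm farther back than shut.
Start: joints at [1.094, 0.332, -0.065, 1.46, 0.022, 1.35, -0.088], TCP at [0.274, -0.562, 0.245] pointing down, gripper open.
Joint ranges: [-2.6, 2.6], [-0.5, 2.12], [-1.47, 1.34], [0.16, 2.42], [-1.27, 4.41], [0.06, 2.06], [-2.6, 2.6]. Speed limits (rad/s): [2.22, 2.22, 2.79, 2.79, 3.14, 3.14, 3.14].

INTERFACE

Orientations are given as a unit quaternion [x, y, z, w].
In Python, from workcell import status, viewer, manip gives the robot as it stands.
- The arm moves only by the tool play_rows, never from a script. Its argument "plan" is one flat list of numbers, 7 for each row, row after row: the turn, a rotation vector about the tool's x, y, z in degrees, then the shift along the tool's x, y, z in m, then the opening, from 0 (shut) to 1 (fully open). In form: [ax, ay, az, dx, dy, dz, grip, ax, ay, az, dx, dy, dz, grip, ...]. A call has 1 to 20 rows; each row is the pose to reach, as a shift and turn from the pose commanded when the call began, along the tool's axes at that moment; what a row does not reach only later rows make up. A row lasts 1/8 s, in which the tool goes at most 62.5 mm and 10.7 degrees, less where a joint would pass 70% of its speed; a pose out of reach is approached as far as the arm can. A call with a gripper value outside its range is refused whole. The fingers move at their own pace and stop on an object; "squeeze" is the grip in N (left out, the last holds). Time passes only in rows, so rows that repeat a pose let the fingers close. It gives the time, the measured TCP pose, the force, the opening and the grip force at its end, in the units of the state.
- status.get_obs(): the state, without advancing time (a new reading comes with each control period).
- viewer.camera(name): name is "side" or "top" or "wrist"; returns the picture (400x640x3 uint8, red, green, blue); there is no depth.
- viewer.camera_model(name): a dict with "fx", "fy", "cx", "cy" (pixels), "R" (3x3) and "t" (3): a world point X has camera coordinates R X + t. Camera axes: x right, y down, z forward; pixel columns grow to the right and rows downward; lengths in m; the calibration is good to about 2 mm. A picture is of the moment at which its call begins: read the wrist's pose just before it. camera_model takes no time and is no camera call; for the wrist camera it gives the pose at the moment of the call.
- manip.hand_in(): hands the job in; it is judged then, once.
The state is a dict: "clock": time; "joint_pos": joint angles; "joint_velocities": joint speeds; "tau": joint torques, N m; "position": TCP position; "ee_rot": TCP orientation; "ft_force": force on the tool from outside, world axes, zero at the start; "torque": the same for the moment, N m; "grip_width": opening from 0.0 (shut) to 1.0 (fully open); "grasp_force": force on a finger pad.
Only numpy, scipy, OpenCV 4.12 (cv2) and the standard library are available. Lean on these libraries where they do the work, as an engineer would, in place of code of your own. Each camera call takes 0.05 s, during which the arm holds its last target. There are 200 camera calls.

## Working session

There is one attempt and no reset: what is moved stays moved. The work goes in short steps, Python scripts to look and compute and a tool call to move; the robot and the scene stay as the last step left them, time stands still between calls to the robot, and variables do not carry over. Pictures are saved under pics/ and viewed, at most 10 in all, crops included, and the job is handed in when it is done.

Besides the shell and the picture viewer there is one more tool, called as name(argument=value, ...) on one line, values as JSON. play_rows: Moves the arm, as the interface text tells. Its arguments: {"type":"object","properties":{"plan":{"type":"array","items":{"type":"number"}},"squeeze":{"type":"number"}},"required":["plan"]}

```bash
mkdir -p pics
python3 - <<'E'
from workcell import status, viewer, manip
import cv2,numpy as np
o=status.get_obs(); print({k:np.round(v,3) for k,v in o.items()}, manip.tip_extent)
for n in("side","top"):
    im=viewer.camera(n); cv2.imwrite(f"pics/{n}0.png",im[:,:,::-1]); 
    m=viewer.camera_model(n); R=np.array(m["R"]);t=np.array(m["t"]); print(n,m["fx"],m["cx"],m["cy"],"C",np.round(-R.T@t,3),np.round(R,3).tolist())
E
```

```text
{'clock': np.float64(0.0), 'joint_pos': array([ 1.094,  0.333, -0.065,  1.461,  0.022,  1.35 , -0.088]), 'joint_velocities': array([ 0.001, -0.001,  0.001,  0.   , -0.002,  0.   , -0.001]), 'tau': array([-1.0000e-03, -6.2546e+01,  4.9000e-02, -3.9162e+01,  1.6000e-02,
        1.0000e-02,  0.0000e+00]), 'position': array([ 0.274, -0.561,  0.245]), 'ee_rot': array([ 0.974,  0.225, -0.   , -0.001]), 'ft_force': array([-0.592,  0.393, -0.652]), 'torque': array([-0.006,  0.027, -0.065]), 'grasp_force': np.float64(0.0), 'grip_width': np.float64(1.004)} 0.014
side 513.1688067790932 320.125230945846 206.14414027385925 C [-0.111  0.688  1.254] [[-0.762, -0.647, -0.018], [-0.484, 0.588, -0.648], [0.43, -0.485, -0.761]]
top 408.10105970887065 329.692602622563 206.30819944299714 C [ 0.28  -0.014  1.343] [[0.011, -1.0, 0.004], [-0.977, -0.011, -0.212], [0.212, -0.001, -0.977]]
```

View pics/side0.png

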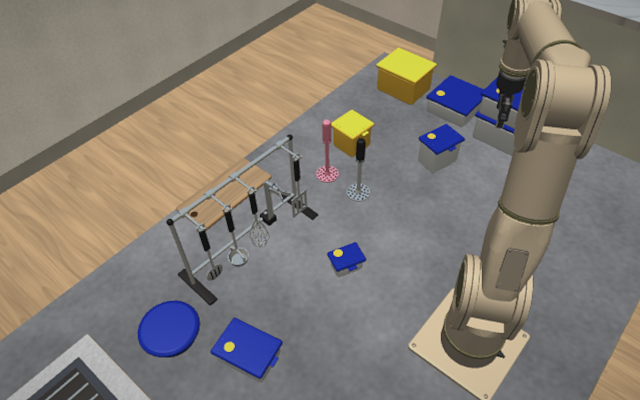

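View pics/top0.png

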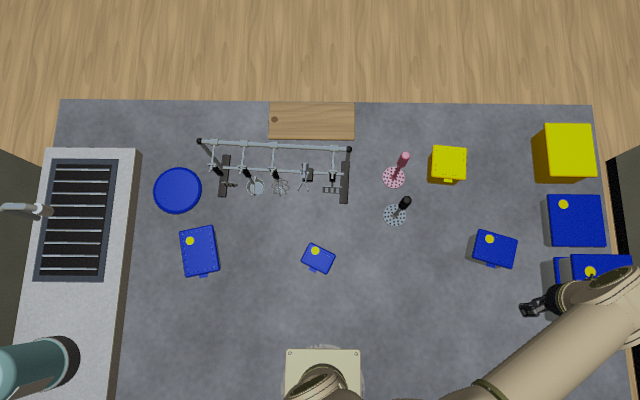

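The masher (black handle) is at side (360,150) with its plate at (358,191), and at top (404,203)/(395,215). The pink look-alike is at side (327,130) and top (403,158), so I'll leave it alone. Other black handles are the hung utensils, at side (205,238), (229,218), (253,201) and (297,168). The clip is near side (269,213) and top (306,172). Next: a close crop.

```bash
cat > h.py <<'E'
from workcell import status, viewer, manip
import cv2,numpy as np
def cm(n):
    m=viewer.camera_model(n); K=np.array([[m["fx"],0,m["cx"]],[0,m["fy"],m["cy"]],[0,0,1.]])
    return K,np.array(m["R"]),np.array(m["t"])
def ray(M,uv):
    K,R,t=M; d=R.T@np.linalg.solve(K,[uv[0],uv[1],1.]); return -R.T@t, d/np.linalg.norm(d)
def plane(M,uv,z):
    c,d=ray(M,uv); return c+d*(z-c[2])/d[2]
def tri(pairs):
    A=np.zeros((3,3));b=np.zeros(3);L=[]
    for M,uv in pairs:
        c,d=ray(M,uv);P=np.eye(3)-np.outer(d,d);A+=P;b+=P@c;L.append((c,P))
    x=np.linalg.solve(A,b); return x,max(np.linalg.norm(P@(x-c)) for c,P in L)
def proj(M,X):
    K,R,t=M; p=K@(R@np.asarray(X)+t); return p[:2]/p[2]
E
python3 - <<'E'
from h import *
s=cv2.imread("pics/side0.png");t=cv2.imread("pics/top0.png")
c=lambda im,x,y,w,h,k:cv2.resize(im[y:y+h,x:x+w],None,fx=k,fy=k,interpolation=cv2.INTER_CUBIC)
a=np.zeros((600,800,3),np.uint8)
a[:300,:400]=c(s,230,170,80,60,5);a[:300,400:]=c(s,315,130,80,60,5)[:, :400]
a[300:,:400]=c(t,270,135,80,60,5);a[300:,400:]=c(t,360,170,80,60,5)
cv2.imwrite("pics/crop0.png",a)
S,T=cm("side"),cm("top")
print("posts L,R",tri([(S,(170,222)),(T,(199,141))]),tri([(S,(290,138)),(T,(350,149))]))
print("masher plate",plane(S,(358,191),.005),plane(T,(395,215),.005), "handle top",plane(S,(361,141),.232))
print("clip",tri([(S,(269,213)),(T,(306,172))]))
for n,im,M,r in(("s",s,S,(340,130,40,45)),("t",t,T,(385,190,40,25))):
    x,y,w,h=r; m=(im[y:y+h,x:x+w].max(2)<60).astype(np.uint8); k,l,st,ce=cv2.connectedComponentsWithStats(m)
    for i in range(1,k):
        if st[i,4]>20: print(n,st[i]+[x,y,0,0,0],ce[i]+[x,y])
E
```

```text
posts L,R (array([0.68650607, 0.34280475, 0.28711756]), np.float64(0.002019331965761509)) (array([ 0.6712311 , -0.07116109,  0.27880521]), np.float64(0.002190989553287525))
masher plate [ 0.54111398 -0.23629374  0.005     ] [ 0.54338311 -0.23487179  0.005     ] handle top [ 0.53610009 -0.23013796  0.232     ]
clip (array([0.66113175, 0.05814528, 0.07767215]), np.float64(0.00684406990857974))
s [356 138  10  24 183] [360.16939891 149.45901639]
t [399 196  13  14 116] [404.49137931 202.64655172]
```

View pics/crop0.png

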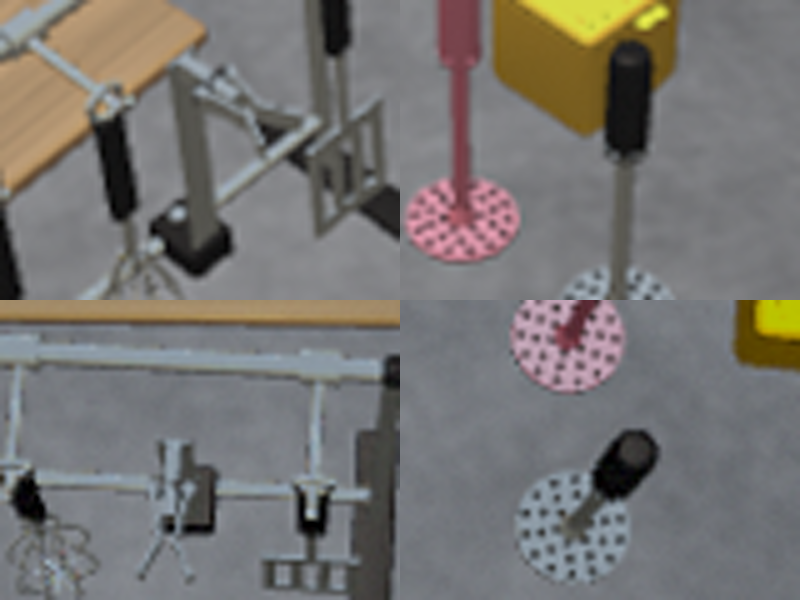

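The crop confirms the masher: black handle and grey pierced plate in both views. The clip's jaws in the top view run from mouth tips at (298,191) and (308,191) to the throat near (304,183). Now I'll move above the masher, with the fingers closing along rack x.

play_rows(plan=[0,0,-10,0,0,-0.06,1,0,0,-20,0.04,-0.018,-0.12,1,0,0,-30,0.09,-0.04,-0.155,1,0,0,-40,0.14,-0.065,-0.155,1,0,0,-50,0.19,-0.09,-0.155,1,0,0,-60,0.24,-0.11,-0.155,1,0,0,-61.9,0.29,-0.135,-0.155,1,0,0,-61.9,0.34,-0.155,-0.155,1,0,0,-61.9,0.383,-0.175,-0.155,1,0,0,-61.9,0.383,-0.175,-0.155,1,0,0,-61.9,0.383,-0.175,-0.155,1,0,0,-61.9,0.383,-0.175,-0.155,1])

```text
clock: 1.6
position: [0.5408, -0.2379, 0.4002]
ee_rot: [0.721, 0.693, -0.0, 0.0]
ft_force: [0.6, -0.3, -0.2]
grip_width: 0.999
grasp_force: 0.0
```

Run:
```python
from h import *
S,T=cm("side"),cm("top")
print("handle",tri([(S,(360.17,149.46)),(T,(404.49,202.65))]))
for n,M,uv in(("tipL",T,(298.4,190.6)),("tipR",T,(308,190.6))): print(n,plane(M,uv,.222))
o=status.get_obs();print(o["clock"],o["position"],o["ee_rot"],o["ft_force"])
W=cm("wrist");im=viewer.camera("wrist");cv2.imwrite("pics/w1.png",im[:,:,::-1])
np.savez("w1.npz",K=W[0],R=W[1],t=W[2]);print(-W[1].T@W[2],W[1],W[0])
print(proj(W,[.5415,-.2355,.232]),proj(W,[.5415,-.2355,0]),proj(W,[.601,.057,.222]))
```

```text
handle (array([ 0.54145975, -0.23294213,  0.19340191]), np.float64(0.001737013776801443))
tipL [0.56805716 0.07315907 0.222     ]
tipR [0.56837097 0.04595931 0.222     ]
1.6 [ 0.54079688 -0.23790708  0.40024631] [ 7.20700018e-01  6.93246992e-01 -3.01092254e-04  4.59930253e-05] [ 0.55320506 -0.34009716 -0.23645636]
[ 0.54378693 -0.15713653  0.52905624] [[ 9.99262641e-01 -3.83834824e-02  9.39299404e-04]
 [-3.66945283e-02 -9.47521346e-01  3.17579614e-01]
 [-1.12998053e-02 -3.17379911e-01 -9.48231146e-01]] [[337.8385685    0.         323.23074598]
 [  0.         337.8385685  195.80140533]
 [  0.           0.           1.        ]]
[323.71957762 173.75741756] [323.37553841 135.69563674] [ 397.10271397 -263.42156307]
```

View pics/w1.png

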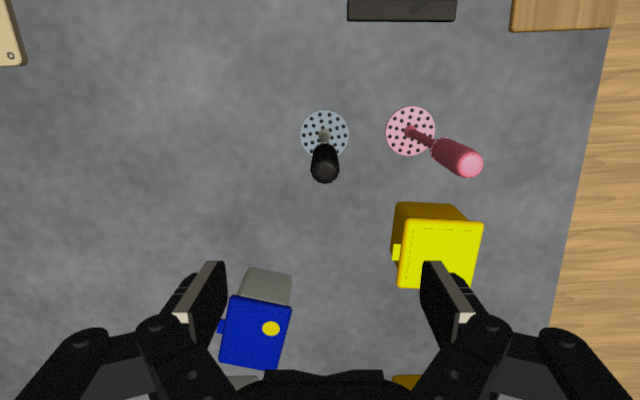

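The wrist view shows the masher: plate at (325,133), handle top at about (325,169). The pink one is at (410,131), clear of the open fingers. I'll descend and grip.

play_rows(plan=[0,0,0,0.0054,0.001,0.05,1,0,0,0,0.0054,0.001,0.1,1,0,0,0,0.0054,0.001,0.15,1,0,0,0,0.0054,0.001,0.19,1,0,0,0,0.0054,0.001,0.217,1,0,0,0,0.0054,0.001,0.217,1,0,0,0,0.0054,0.001,0.217,0,0,0,0,0.0054,0.001,0.217,0,0,0,0,0.0054,0.001,0.217,0,0,0,0,0.0054,0.001,0.217,0,0,0,0,0.0054,0.001,0.217,0,0,0,0,0.0054,0.001,0.217,0], squeeze=100)

```text
clock: 3.15
position: [0.5433, -0.2314, 0.1845]
ee_rot: [0.72, 0.694, 0.0, 0.001]
ft_force: [-0.4, 0.8, 6.6]
grip_width: 0.306
grasp_force: 96.0
```

play_rows(plan=[0,0,0,0,0,-0.03,0,0,0,0,0,0,-0.06,0,0,0,0,0,0,-0.088,0,0,0,0,0,-0.025,-0.088,0,0,0,0,0,-0.054,-0.088,0,0,0,0,0.04,-0.054,-0.088,0,0,0,0,0.08,-0.054,-0.088,0,0,0,0,0.12,-0.054,-0.088,0,0,0,0,0.15,-0.054,-0.088,0,0,0,0,0.17,-0.054,-0.088,0,0,0,0,0.17,-0.054,-0.088,0,0,0,0,0.17,-0.054,-0.088,0])

```text
clock: 4.65
position: [0.4949, -0.0603, 0.2713]
ee_rot: [0.72, 0.694, -0.0, 0.0]
ft_force: [-0.6, -0.9, -1.7]
grip_width: 0.304
grasp_force: 97.6
```

```bash
cat > snap.py <<'E'
from h import *; import sys
n=sys.argv[1]; o=status.get_obs();W=cm("wrist");im=viewer.camera("wrist")
cv2.imwrite(f"pics/{n}.png",im[:,:,::-1]);np.savez(n+".npz",K=W[0],R=W[1],t=W[2])
print(o["clock"],o["position"],o["ee_rot"],o["ft_force"],proj(W,[.601,.058,.222]),proj(W,[.57,.06,.222]))
E
python3 snap.py a1
```

```text
4.65 [ 0.49487679 -0.06031802  0.27125504] [ 7.20240502e-01  6.93724409e-01 -2.16057768e-04  1.29867225e-04] [-0.56954528 -0.85830859 -1.74846056] [543.59273246 -11.83567828] [476.56177523 -13.96730232]
```

play_rows(plan=[0,0,0,0.02,0,0,0,0,0,0,0.04,0,0,0,0,0,0,0.055,0,0,0,0,0,0,0.055,0,0,0,0,0,0,0.055,0,0,0])

```text
clock: 5.32
position: [0.497, -0.0054, 0.2712]
ee_rot: [0.72, 0.694, -0.0, 0.0]
ft_force: [0.4, -0.9, -1.7]
grip_width: 0.305
grasp_force: 97.6
```

```bash
python3 snap.py a2
python3 - <<'E'
from h import *
a=np.hstack([cv2.imread(f"pics/a{i}.png")[:,240:640] for i in(1,2)]); cv2.imwrite("pics/a12.png",a)
E
```

```text
5.325 [ 0.49700315 -0.00544012  0.2712011 ] [ 7.20336474e-01  6.93624762e-01 -2.15728046e-04  8.85274361e-05] [ 0.44350313 -0.89191125 -1.65797299] [521.16271993 110.54387068] [460.84293808 108.85638659]
```

View pics/a12.png

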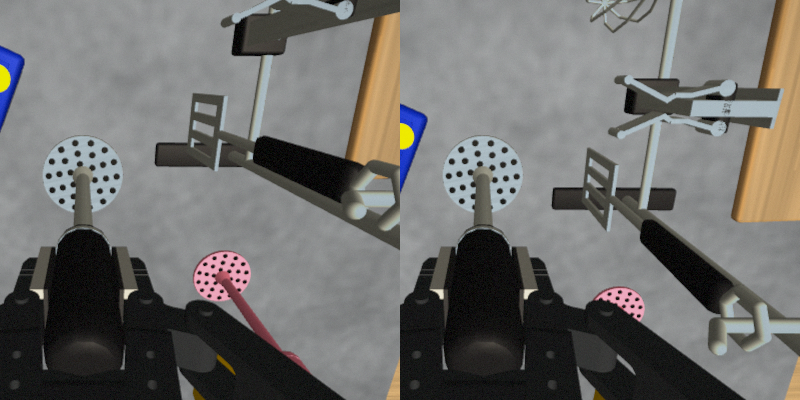

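The left picture (a1) shows the turner and the lower jaw tip. The right one (a2) shows the whole clip: jaw tips at about (622,80) and (617,132), throat at about (666,107). The masher is held straight, plate centre (483,174). I'll take one more view further along y for triangulation.

play_rows(plan=[0,0,0,0.02,0,0,0,0,0,0,0.04,0,0,0,0,0,0,0.04,0,0,0,0,0,0,0.04,0,0,0])

```text
clock: 5.88
position: [0.4985, 0.0343, 0.2712]
ee_rot: [0.72, 0.694, -0.0, 0.0]
ft_force: [0.3, -0.6, -1.8]
grip_width: 0.307
grasp_force: 97.5
```

```bash
python3 snap.py a3
python3 - <<'E'
from h import *
z=np.load("a3.npz");M=(z["K"],z["R"],z["t"]);p=proj(M,[.585,.059,.222]).astype(int);print(p)
A=[]
for n,(x,y) in(("a2",(430,60)),("a3",(p[0]-61,p[1]-50))):
    c=cv2.imread(f"pics/{n}.png")[y:y+90,x:x+133];print(n,x,y,c.shape)
    A.append(cv2.resize(c,(798,300) if 0 else (532,360),interpolation=cv2.INTER_CUBIC))
b=np.vstack([a[30:330] for a in A]);cv2.imwrite("pics/jaw.png",b)
E
```

```text
5.875 [0.49852406 0.0342923  0.2712171 ] [ 7.20398944e-01  6.93559859e-01 -2.41619905e-04  1.58641165e-04] [ 0.31429932 -0.622282   -1.78218618] [507.6714735  184.89021915] [451.43022681 183.44675875]
[478 184]
a2 430 60 (90, 133, 3)
a3 417 134 (90, 133, 3)
```

View pics/jaw.png

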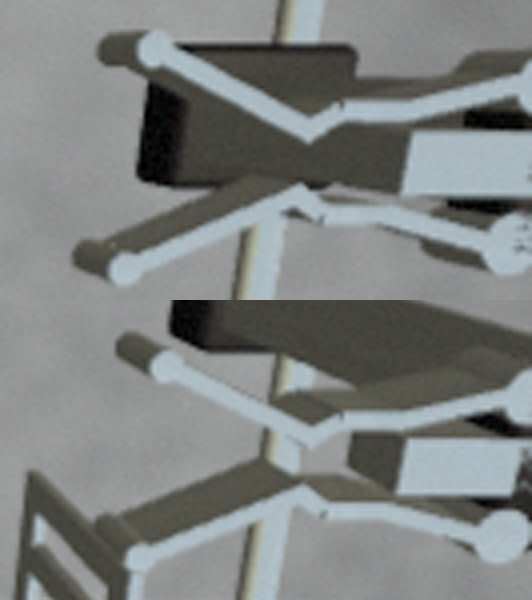

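The crop shows the bright jaw tops clearly: tips at a2 (468.8,80)/(460.8,135) and a3 (458.8,158.5)/(452,205.8), with the throat edges between them.

Run:
```python
from h import *
L=lambda n:(lambda z:(z["K"],z["R"],z["t"]))(np.load(n+".npz"))
A,B=L("a2"),L("a3")
P={}
for n,a,b in(("tipU",(468.75,80),(458.75,158.5)),("tipL",(460.75,135),(452,205.75)),("thU",(507.5,102),(495,176.5)),("thL",(505,115),(492.75,188.25))):
    x,e=tri([(A,a),(B,b)]); P[n]=x; print(n,x.round(4),round(e,4), plane(A,a,.222).round(4),plane(B,b,.222).round(4))
m=(P["tipU"]+P["tipL"])/2;t=(P["thU"]+P["thL"])/2;d=P["tipU"]-P["tipL"];print("mouth",m,"throat",t,"yaw from tips",np.degrees(np.arctan2(-d[0],d[1])),"axis",np.degrees(np.arctan2(*(t-m)[[1,0]])))
im=cv2.imread("pics/a3.png")
tcp=np.array([.49852,.03429,.27122]); zp=tcp[2]-.0345-.145
hsv=cv2.cvtColor(im,cv2.COLOR_BGR2GRAY); mk=(hsv>150).astype(np.uint8); mk=cv2.morphologyEx(mk,cv2.MORPH_CLOSE,np.ones((9,9)))
mk[:,:260]=0;mk[:,400:]=0;mk[230:]=0
k,l,st,ce=cv2.connectedComponentsWithStats(mk)
i=1+st[1:,4].argmax();x,y,w,h=st[i,:4];c=max(cv2.findContours((l==i).astype(np.uint8),0,2)[0],key=cv2.contourArea)
e=cv2.fitEllipse(c);print(st[i],e,"plate",plane(B,e[0],zp),"tcp proj on shoulder",proj(B,tcp-[0,0,.0345]),"expected plate px",proj(B,[tcp[0],tcp[1],zp]))
```

```text
tipU [0.5726 0.0739 0.2222] 0.0001 [0.5727 0.0739 0.222 ] [0.5728 0.0738 0.222 ]
tipL [0.5718 0.0464 0.2207] 0.0001 [0.5712 0.0466 0.222 ] [0.5714 0.0469 0.222 ]
thU [0.5947 0.0623 0.2195] 0.0 [0.5934 0.0625 0.222 ] [0.5934 0.0631 0.222 ]
thL [0.5937 0.0559 0.2206] 0.0 [0.593  0.0561 0.222 ] [0.593  0.0564 0.222 ]
mouth [0.57221942 0.06015306 0.22144738] throat [0.59422745 0.05912655 0.22007234] yaw from tips -1.7817430845427258 axis -2.67049485284853
[  260    34   140   196 21246] ((326.0234069824219, 125.59309387207031), (163.468017578125, 195.83067321777344), 11.279500007629395) plate [0.50289234 0.07837759 0.09172   ] tcp proj on shoulder [323.15740174 242.24032043] expected plate px [323.01224673 173.23806957]
```

The clip's axis is well fixed: mouth (0.572,0.060), throat (0.594,0.059), seat about (0.6005,0.059), z about 0.221. The masher axis sits at the TCP. I'll line up and move into the mouth.

play_rows(plan=[0,0,0,0.015,0,0,0,0,0,0,0.0285,0,0,0,0,0,0,0.0285,0.01,0,0,0,0,0,0.0285,0.03,0,0,0,0,0,0.0285,0.05,0,0,0,0,0,0.0285,0.065,0,0,0,0,0,0.0285,0.075,0,0,0,0,0,0.0285,0.08,0,0,0,0,0,0.0285,0.08,0,0,0,0,0,0.0285,0.08,0,0])

```text
clock: 7.18
position: [0.5792, 0.0612, 0.2715]
ee_rot: [0.72, 0.694, -0.0, 0.0]
ft_force: [-0.5, -0.1, -2.2]
grip_width: 0.304
grasp_force: 97.7
```

play_rows(plan=[0,0,0,-0.001,0.003,0,0,0,0,0,-0.001,0.006,0,0,0,0,0,-0.001,0.009,0,0,0,0,0,-0.001,0.012,0,0,0,0,0,-0.001,0.015,0,0,0,0,0,-0.001,0.018,0,0,0,0,0,-0.001,0.018,0,0])

```text
clock: 8.05
position: [0.5969, 0.0601, 0.2709]
ee_rot: [0.72, 0.694, -0.0, -0.001]
ft_force: [-6.1, 3.5, -0.7]
grip_width: 0.306
grasp_force: 97.9
```

play_rows(plan=[0,0,0,0.001,0,0,0,0,0,0,0.001,0.002,0,0,0,0,0,0.001,0.004,0,0,0,0,0,0.001,0.004,0,0])

```text
clock: 8.55
position: [0.6006, 0.0604, 0.2711]
ee_rot: [0.72, 0.694, -0.001, -0.001]
ft_force: [-8.3, 1.6, 1.2]
grip_width: 0.307
grasp_force: 98.3
```

play_rows(plan=[0,0,0,0.0005,0.0015,0,0,0,0,0,0.0005,0.003,0,0,0,0,0,0.0005,0.0045,0,0,0,0,0,0.0005,0.006,0,0,0,0,0,0.0005,0.006,0,0])

```text
clock: 9.18
position: [0.6061, 0.0607, 0.271]
ee_rot: [0.72, 0.694, -0.002, -0.001]
ft_force: [-11.7, 1.1, 3.7]
grip_width: 0.303
grasp_force: 98.5
```

play_rows(plan=[0,0,0,0.0005,0.001,0,0,0,0,0,0.0005,0.002,0,0,0,0,0,0.0005,0.003,0,0,0,0,0,0.0005,0.003,0,0])

```text
clock: 9.68
position: [0.6088, 0.061, 0.2709]
ee_rot: [0.72, 0.694, -0.002, -0.001]
ft_force: [-11.4, 0.9, 3.8]
grip_width: 0.308
grasp_force: 98.5
```

play_rows(plan=[0,0,0,0,0.001,0,0,0,0,0,0,0.002,0,0,0,0,0,0,0.003,0,0,0,0,0,0,0.003,0,0])

```text
clock: 10.18
position: [0.6126, 0.0606, 0.2706]
ee_rot: [0.72, 0.694, -0.001, -0.001]
ft_force: [-6.9, 0.5, -1.0]
grip_width: 0.301
grasp_force: 97.8
```

The push dropped from 11.7 N to 6.9 N, which fits an 11.5 mm deflection at the seat: it has snapped in. I'll ease back to the clip's rest position and start pressing down.

play_rows(plan=[0,0,0,0,-0.003,0,0,0,0,0,0,-0.006,0,0,0,0,0,0,-0.009,0,0,0,0,0,0,-0.01,0,0,0,0,0,0,-0.01,0,0,0])

```text
invalid input
```

play_rows(plan=[0,0,0,0,0,0.002,0,0,0,0,0,0,0.004,0,0,0,0,0,0,0.006,0,0,0,0,0,0,0.008,0,0,0,0,0,0,0.01,0,0,0,0,0,0,0.01,0,0])

```text
invalid input
```

play_rows(plan=[0,0,0,0,-0.003,0,0,0,0,0,0,-0.006,0,0,0,0,0,0,-0.009,0,0,0,0,0,0,-0.01,0,0,0,0,0,0,-0.01,0,0])

```text
clock: 10.8
position: [0.6036, 0.0611, 0.2715]
ee_rot: [0.72, 0.694, 0.0, 0.0]
ft_force: [-0.7, 0.5, -6.1]
grip_width: 0.305
grasp_force: 97.3
```

play_rows(plan=[0,0,0,0,0,0.002,0,0,0,0,0,0,0.004,0,0,0,0,0,0,0.006,0,0,0,0,0,0,0.008,0,0,0,0,0,0,0.01,0,0,0,0,0,0,0.01,0])

```text
clock: 11.55
position: [0.6038, 0.0615, 0.2623]
ee_rot: [0.72, 0.694, 0.001, 0.001]
ft_force: [-4.4, 0.1, 5.9]
grip_width: 0.302
grasp_force: 98.0
```

play_rows(plan=[0,0,0,0,0,0.001,0,0,0,0,0,0,0.002,0,0,0,0,0,0,0.003,0,0,0,0,0,0,0.003,0])

```text
clock: 12.05
position: [0.6037, 0.0614, 0.2591]
ee_rot: [0.72, 0.694, 0.0, 0.0]
ft_force: [-3.6, -0.6, 5.4]
grip_width: 0.304
grasp_force: 98.0
```

play_rows(plan=[0,0,0,0,0,0.001,0,0,0,0,0,0,0.002,0,0,0,0,0,0,0.002,0])

```text
clock: 12.42
position: [0.6037, 0.0614, 0.2572]
ee_rot: [0.72, 0.694, 0.0, 0.0]
ft_force: [-3.7, -0.4, 6.5]
grip_width: 0.303
grasp_force: 98.7
```

play_rows(plan=[0,0,0,0,0,0.001,0,0,0,0,0,0,0.001,0])

```text
clock: 12.68
position: [0.6039, 0.0615, 0.2571]
ee_rot: [0.72, 0.694, 0.001, 0.001]
ft_force: [-6.4, -0.3, 13.1]
grip_width: 0.309
grasp_force: 99.1
```

play_rows(plan=[0,0,0,0,0,0.001,0,0,0,0,0,0,0.001,0])

```text
clock: 12.92
position: [0.6041, 0.0615, 0.2571]
ee_rot: [0.72, 0.694, 0.001, 0.001]
ft_force: [-8.1, -0.7, 18.2]
grip_width: 0.304
grasp_force: 99.6
```

The shoulder bears: z is stuck at 0.2571 while the force climbs. I'll relax the press, open, and look.

play_rows(plan=[0,0,0,0,-0.001,-0.001,0,0,0,0,0,-0.002,-0.0018,0,0,0,0,0,-0.002,-0.0018,0])

```text
clock: 13.3
position: [0.6018, 0.0615, 0.2566]
ee_rot: [0.72, 0.694, 0.0, 0.0]
ft_force: [-3.0, 1.1, 6.5]
grip_width: 0.305
grasp_force: 98.0
```

play_rows(plan=[0,0,0,0,0,0,0.5,0,0,0,0,0,0,0.65,0,0,0,0,0,0,0.65,0,0,0,0,0,0,0.65,0,0,0,0,0,0,0.65,0,0,0,0,0,-0.02,0.65,0,0,0,0,0,-0.05,0.65,0,0,0,0,0,-0.09,0.65,0,0,0,0,0,-0.13,0.65,0,0,0,0,-0.05,-0.15,0.65,0,0,0,-0.03,-0.09,-0.15,0.65,0,0,0,-0.07,-0.09,-0.15,0.65,0,0,0,-0.1,-0.09,-0.15,0.65,0,0,0,-0.1,-0.09,-0.15,0.65,0,0,0,-0.1,-0.09,-0.15,0.65])

```text
clock: 15.18
position: [0.5079, -0.0344, 0.4062]
ee_rot: [0.72, 0.694, 0.0, -0.0]
ft_force: [-0.0, -0.4, 0.6]
grip_width: 0.647
grasp_force: 0.0
```

```bash
python3 snap.py b1
python3 - <<'E'
from h import *
s=viewer.camera("side")[:,:,::-1]; w=cv2.imread("pics/b1.png")
a=np.zeros((600,800,3),np.uint8); a[:400,:640]=w; c=cv2.resize(s[150:250,200:330],None,fx=3,fy=3)
a[300:,410:]=c; cv2.imwrite("pics/fin.png",a)
E
```

```text
15.175 [ 0.50790146 -0.034414    0.40618531] [ 7.19635143e-01  6.94352381e-01  1.77243344e-04 -2.67033592e-05] [-0.03917169 -0.37940015  0.5937382 ] [426.67325388  64.75187974] [390.8643421   63.63081656]
```

View pics/fin.png

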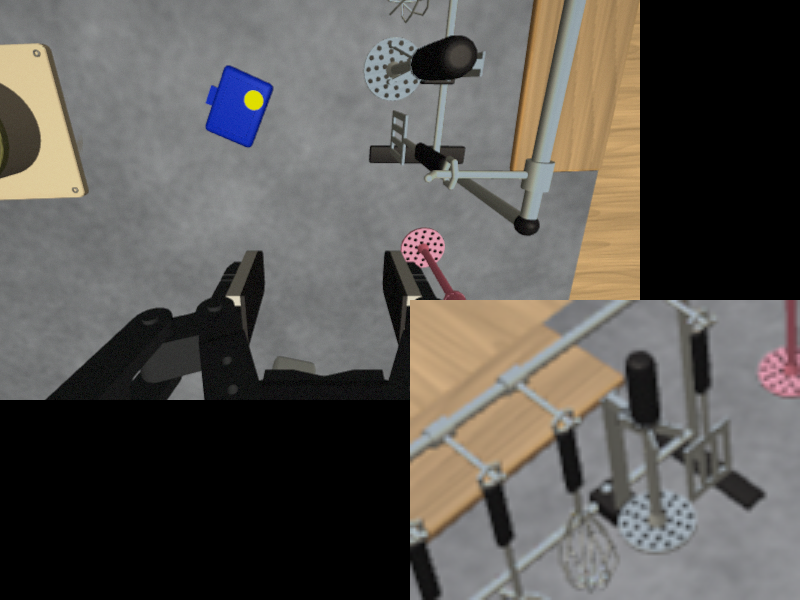

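The masher hangs upright in the clip: wrist handle top (458,57), plate (392,68). The neighbours hang on their hooks. One numerical check, then I'll hand in.

Run:
```python
from h import *
z=np.load("b1.npz");W=(z["K"],z["R"],z["t"]);S=cm("side")
p,e=tri([(W,(392,68)),(S,(282.3,223.7))]);q,f=tri([(W,(458,57)),(S,(276.3,169.3))])
d=q-p;ok=abs(p[2]-.077)<.008 and np.hypot(d[0],d[1])<.02
print("plate",p.round(4),e,"handle top",q.round(4),f,ok)
if ok: print(manip.hand_in())
```

```text
plate [0.598  0.0603 0.076 ] 0.001548265617121951 handle top [0.5967 0.0586 0.3028] 0.0007256956453081688 True
the job is handed in; nothing more can be done
None
```

The masher hangs upright in the spring clip with its shoulder resting on the jaws, the gripper has let go, and the job is handed in; the hand-in did not report a verdict.

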